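Check a sprung locating pin for free travel

TASK

Before welding starts, check that one sprung pin moves freely, the one with the wide flat round disc on top: with the fingertips, gently press the disc most of the way down, keep it down for about two seconds, then let it spring fully back up and withdraw the hand well clear of it. Only press it: do not grasp, lift or shift its block, do not press the other two pins or the emergency stop, and leave everything else where it stands.

Things in the scene. Friction and masses are not known exactly. Their poses are not given: they have to be found in the camera images.
- disc_block: Loose jig block, about 0.5 kg, dark steel: 52 x 52 mm square foot 22 mm high with four small screw heads (to 26 mm) in its corners, a steel bush 23 mm across up to 36 mm, and in its middle a vertical sprung steel pin with a flat round disc head 30 mm across and 6 mm thick (this is the one to press), top 56 mm above the worktop. Origin: centre of the underside, z up.
- disc_top (a point): Centre of the flat top face of the disc, 56 mm above the worktop when the pin is up; it goes down with the pin. Mind the machine's fixed front panel above the near edge of the worktop (upright sheet at x = 0.37, from y = 0.03 to the right, from 0.60 m up): reach in from the left of it with the hand leaning, wrist to the left of the fingertips, or pass low underneath.
- disc_pin (a joint): Travel of the disc pin, m: 0 = fully up (at the start), 0.010 = on its lower stop; grows as it is pressed down. The spring pushes back with about 2 N at the top and 6 N at the bottom and returns the pin by itself. Most of the way down means more than 0.006.
- slim_block: Loose jig block, about 0.5 kg, dark steel: 52 x 52 mm square foot 22 mm high with four small screw heads (to 26 mm) in its corners, a steel bush 23 mm across up to 36 mm, and in its middle a vertical sprung steel pin of plain 10 mm diameter with no head, top 56 mm above the worktop. Origin: centre of the underside, z up.
- slim_pin (a joint): Travel of the plain slim pin, m: 0 = up, 0.010 = down; same spring. Not to be pressed.
- cone_block: Loose jig block, about 0.5 kg, dark steel: 52 x 52 mm square foot 22 mm high with four small screw heads (to 26 mm) in its corners, a steel bush 23 mm across up to 36 mm, and in its middle a vertical sprung steel pin with a pointed cone head 22 mm across and 18 mm high, top 64 mm above the worktop. Origin: centre of the underside, z up.
- cone_pin (a joint): Travel of the cone-nosed pin, m: 0 = up, 0.010 = down; same spring. Not to be pressed.
- e_stop_top (a point): Top centre of the red mushroom emergency stop, 40 mm across, 43 mm high, fixed on the worktop. Not to be pressed.
- e_stop_button (a joint): Travel of the emergency stop's mushroom, m: 0 = up, 0.006 = pressed.
- bolt1: Loose M8 bolt standing on its head, 28 mm high, head 15 mm. Origin: centre of the underside.
- bolt2: Loose M8 bolt standing on its head, 24 mm high, head 15 mm. Origin: centre of the underside.
- bracket1: Loose steel angle bracket with a nut, 24 x 60 mm foot, 35 mm high. Origin: centre of the underside.
- bracket2: Loose steel angle bracket with a nut, 24 x 60 mm foot, 28 mm high. Origin: centre of the underside.
- electrode3: Loose copper electrode tip standing upright, 18 mm across, 36 mm high. Origin: centre of the underside.
- tape_amber: Loose roll of amber tape lying flat, 60 mm across, 15 mm high. Origin: centre of the underside.

How it is judged:
By the outcome, as a careful person would: the job done as asked, in the order asked, and still so for the second after the job is handed in, with the robot touching nothing.
It also fails if it takes over 32 s, if anything falls off the work surface, if the arm or the gripper's body presses on something with over 40 N, if the wrist force passes 120 N, or if a joint passes its speed limit or range.

ROBOT

A 7-joint arm with a two-finger parallel gripper is mounted at the origin on a cart in front of the work surface, level with it; the furniture and walls round the work are solid. World frame = base frame: x ahead of the robot, y to its left, z up, the work surface at z = 0. Lengths are in m, angles in rad, forces in N, time in s.
With the tool pointing down it reaches from about 0.4 to 0.85 m from the base axis. Payload 10.4 kg.
Tool frame: the origin (TCP) lies between the finger pads, 19 mm behind the fingertips; this is the grasp point; z points along the fingers, y is the line along which they close (so a half turn about z gives the same grasp; the last joint's range is limited). The gripper opens to 87 mm and grips with 3 to 60 N. Pads are 19 mm wide; open, the fingers measure 117 mm over their backs; the gripper's body (75 mm by 190 mm) begins 51 mm behind the grasp point.
Start: joints at [1.11, 0.332, -0.065, 1.46, 0.022, 1.35, -0.088], TCP at [0.265, -0.566, 0.241] pointing down, gripper open.
Joint ranges: [-2.6, 2.6], [-0.5, 2.12], [-1.47, 1.34], [0.16, 2.42], [-1.27, 4.41], [0.06, 2.06], [-2.6, 2.6]. Speed limits (rad/s): [2.22, 2.22, 2.79, 2.79, 3.14, 3.14, 3.14].

INTERFACE

Orientations are given as a unit quaternion [x, y, z, w].
In Python, from bench import r, vision gives the robot as it stands.
- The arm moves only by the tool drive_tool, never from a script. Its argument "series" is a list of rows, each a list of 2 entries, a list of its own where there are three numbers: the shift along the world's x, y, z in cm, then the turn about the world's z in degrees. A call has exactly 10 rows; each row shifts and turns the commanded pose from where the row before left it; what a row does not reach is not made up. A row lasts 1/8 s, in which the tool goes at most 62.5 mm and 10.7 degrees, less where a joint would pass 70% of its speed; a pose out of reach is approached as far as the arm can. A call with a gripper value outside its range is refused whole. "hand" is the closure, from 0 (fully open) to 1 (shut), set as the call begins (left out, the last holds). The fingers move at their own pace and stop on an object; "newtons" is the grip in N (left out, the last holds). Time passes only in rows, so rows that do not move let the fingers close, or fill a call up. It gives the time, the measured TCP pose, the force, the opening and the grip force at its end, in the units of the state.
- r.read_state(): the state, without advancing time (a new reading comes with each control period).
- vision.camera(name): name is "scene" or "top" or "wrist"; returns a dict with "color" (400x640x3 uint8, red, green, blue), "intrinsics" (3x3 intrinsics, pixels), "R" (3x3) and "t" (3): a world point X has camera coordinates R X + t; the wrist camera has in their place "mount" (4x4, takes a point from camera to tool coordinates, whose origin is the TCP and whose axes are the flange's). Camera axes: x right, y down, z forward; pixel columns grow to the right and rows downward; lengths in m; the calibration is good to about 2 mm. The wrist camera is an equidistant fisheye: a pixel r from the principal point sees the ray r / f radians off the axis. A picture is of the moment at which its call begins: read the wrist's pose just before it. There is no depth.
- r.close_job(): hands the job in; it is judged then, once.
The state is a dict: "time": time; "joint_positions": joint angles; "joint_vel": joint speeds; "joint_torque": joint torques, N m; "ee_pos": TCP position; "eef_rot": TCP orientation; "ft_force": force on the tool from outside, world axes, zero at the start; "torque": the same for the moment, N m; "width": finger opening in m; "grip_force": force on a finger pad.
Only numpy, scipy, OpenCV 4.12 (cv2) and the standard library are available. Lean on these libraries where they do the work, as an engineer would, in place of code of your own. Each camera call takes 0.05 s, during which the arm holds its last target. There are 200 camera calls.

## Working session

There is one attempt and no reset: what is moved stays moved. The work goes in short steps, Python scripts to look and compute and a tool call to move; the robot and the scene stay as the last step left them, time stands still between calls to the robot, and variables do not carry over. Pictures are saved under pics/ and viewed, at most 10 in all, crops included, and the job is handed in when it is done.

Besides the shell and the picture viewer there is one more tool, called as a command line: name --argument value ..., lists and objects as JSON in quotes. drive_tool: Moves the arm, as the interface text tells. Its arguments: {"type":"object","properties":{"series":{"type":"array"},"hand":{"type":"number"},"newtons":{"type":"number"}},"required":["series"]}

```bash
mkdir -p pics; python3 - <<'E'
from bench import r, vision
import cv2,numpy as np,pickle
s=r.read_state();print({k:np.round(v,3).tolist() for k,v in s.items()})
d={}
for n in("scene","top"):
    c=vision.camera(n);d[n]=c;cv2.imwrite(f"pics/{n}.png",c["color"][:,:,::-1])
    print(n,c["intrinsics"],c["R"],c["t"], -np.array(c["R"]).T@c["t"])
pickle.dump(d,open("d.pkl","wb"))
E
```

```text
{'time': 0.0, 'joint_positions': [1.11, 0.333, -0.065, 1.461, 0.022, 1.35, -0.089], 'joint_vel': [-0.001, 0.001, 0.0, -0.0, 0.001, 0.001, 0.001], 'joint_torque': [-0.001, -62.324, 0.025, -38.989, -0.061, 0.04, 0.0], 'ee_pos': [0.265, -0.566, 0.24], 'eef_rot': [0.976, 0.217, -0.0, -0.001], 'ft_force': [0.701, -0.079, 0.723], 'torque': [0.015, -0.08, 0.036], 'grip_force': 0.0, 'width': 0.087}
scene [[449.39805436   0.         317.01878731]
 [  0.         449.39805436 199.91168266]
 [  0.           0.           1.        ]] [[-0.55747639 -0.83016545  0.00673807]
 [-0.44834548  0.2942242  -0.84404885]
 [ 0.69871769 -0.47355829 -0.53622397]] [0.22524673 0.34522193 0.45933591] [-0.0405977   0.30294174  0.53617337]
top [[378.80347671   0.         318.14996362]
 [  0.         378.80347671 201.54733931]
 [  0.           0.           1.        ]] [[ 0.25478595 -0.96699468  0.00232758]
 [-0.88502276 -0.23415633 -0.40237486]
 [ 0.38963937  0.1004595  -0.91547204]] [-0.24785059  0.48829727  0.7086581 ] [ 0.21918195 -0.19652374  0.84581212]
```

View pics/scene.png

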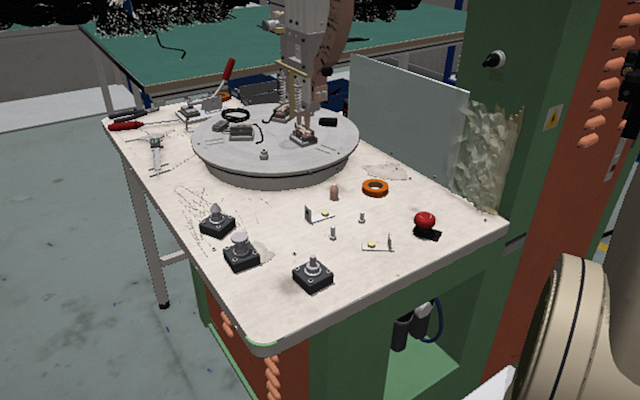

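View pics/top.png

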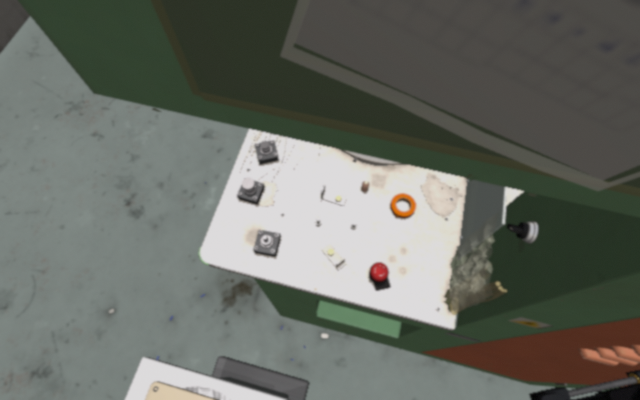

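The scene view shows three blocks, near (217,222), (241,252) and (312,272). In the top view they are at (266,151), (250,190) and (267,242). I'll zoom in and triangulate them.

```bash
cat > h.py <<'E'
import numpy as np,cv2,pickle
def ray(c,u,v):
    K,R,t=map(np.array,(c["intrinsics"],c["R"],c["t"]))
    return -R.T@t, R.T@np.linalg.solve(K,[u,v,1])
def onz(c,u,v,z):
    o,d=ray(c,u,v);return o+d*(z-o[2])/d[2]
def proj(c,X):
    p=np.array(c["R"])@X+c["t"];p=np.array(c["intrinsics"])@p;return p[:2]/p[2]
E
python3 - <<'E'
from h import *
d=pickle.load(open("d.pkl","rb"))
a=d["scene"]["color"][190:300,190:340,::-1];b=d["top"]["color"][130:265,225:295,::-1]
a=cv2.resize(a,None,fx=3.6,fy=3.6,interpolation=cv2.INTER_CUBIC);b=cv2.resize(b,None,fx=3.6,fy=3.6,interpolation=cv2.INTER_CUBIC)
im=np.zeros((490,800,3),np.uint8);im[:a.shape[0],:a.shape[1]]=a;im[:b.shape[0],545:545+b.shape[1]]=b
cv2.imwrite("pics/crop.png",im)
for n,P in(("scene",[(217,207),(239,238),(312,258),(425,213)]),("top",[(266,148),(249,186),(267,239),(379,270)])):
    for p in P: print(n,p,onz(d[n],*p,.056).round(3))
E
```

```text
scene (217, 207) [0.67  0.055 0.056]
scene (239, 238) [0.557 0.063 0.056]
scene (312, 258) [ 0.441 -0.014  0.056]
scene (425, 213) [ 0.433 -0.268  0.056]
top (266, 148) [0.66  0.049 0.056]
top (249, 186) [0.552 0.055 0.056]
top (267, 239) [ 0.44  -0.025  0.056]
top (379, 270) [ 0.436 -0.274  0.056]
```

View pics/crop.png

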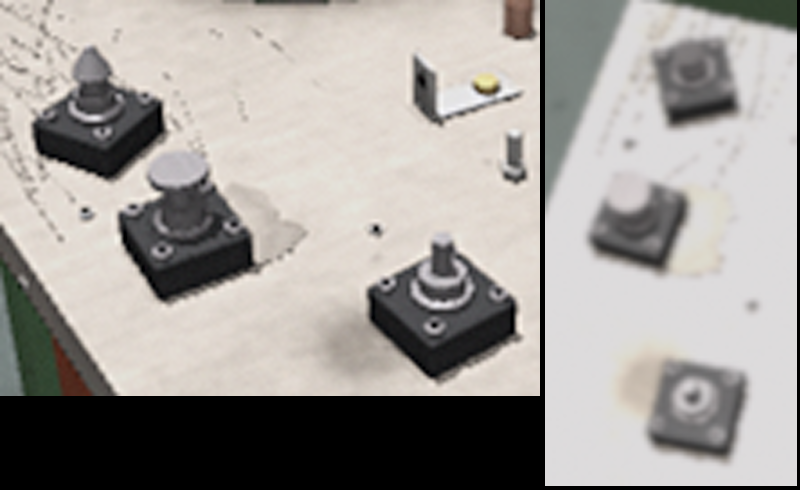

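The disc block is the middle one. Its disc centre is near (239.7,237.2) in the scene view and (248,183.6) in the top view. The slim block is nearest the robot and the cone block is farthest away.

```bash
python3 - <<'E'
from h import *
from bench import r, vision
d=pickle.load(open("d.pkl","rb"))
S,T=d["scene"],d["top"]
o1,a=ray(S,239.3,236.8);o2,b=ray(T,247.6,183.2)
a/=np.linalg.norm(a);b/=np.linalg.norm(b)
x=np.linalg.lstsq(np.c_[a,-b],o2-o1,rcond=None)[0]
print("disc",o1+a*x[0],o2+b*x[1],onz(S,239.3,236.8,.056),onz(T,247.6,183.2,.056))
for p in [(205,262),(455,326),(466,180),(447,305),(250,130)]: print("table",p,onz(T,*p,0).round(3))
for p in [(508,222),(265,345),(105,120)]: print("tableS",p,onz(S,*p,0).round(3))
for X in [(.37,.03,.6),(.37,-.4,.6),(.37,.03,.8),(.265,-.566,.24)]: print("panel",X,proj(T,np.array(X)).round(0),proj(S,np.array(X)).round(0))
c=vision.camera("wrist");cv2.imwrite("pics/w.png",c["color"][:,:,::-1]);print(c["intrinsics"],c["mount"])
E
```

```text
disc [0.55892389 0.06115    0.05654698] [0.55838301 0.0606152  0.0561405 ] [0.5596076  0.06087425 0.056     ] [0.55844337 0.06066095 0.056     ]
table (205, 262) [0.368 0.107 0.   ]
table (455, 326) [ 0.373 -0.46   0.   ]
table (466, 180) [ 0.731 -0.447  0.   ]
table (447, 305) [ 0.413 -0.438  0.   ]
table (250, 130) [0.734 0.124 0.   ]
tableS (508, 222) [ 0.37  -0.454  0.   ]
tableS (265, 345) [0.369 0.116 0.   ]
tableS (105, 120) [1.394 0.118 0.   ]
panel (0.37, 0.03, 0.6) [94. 93.] [ 315. -175.]
panel (0.37, -0.4, 0.6) [656. 220.] [ 590. -141.]
panel (0.37, 0.03, 0.8) [-236. -314.] [ 316. -597.]
panel (0.265, -0.566, 0.24) [578. 407.] [632. 118.]
[[309.70691629   0.         317.63540073]
 [  0.         309.70691629 201.03712066]
 [  0.           0.           1.        ]] [[-2.58852483e-06 -9.59652961e-01 -2.81187117e-01  7.67808401e-02]
 [ 9.99999865e-01  1.43451464e-04 -4.98785820e-04 -9.59834752e-04]
 [ 5.18997992e-04 -2.81187081e-01  9.59652831e-01 -1.43246146e-01]
 [ 0.00000000e+00  0.00000000e+00  0.00000000e+00  1.00000000e+00]]
```

View pics/w.png

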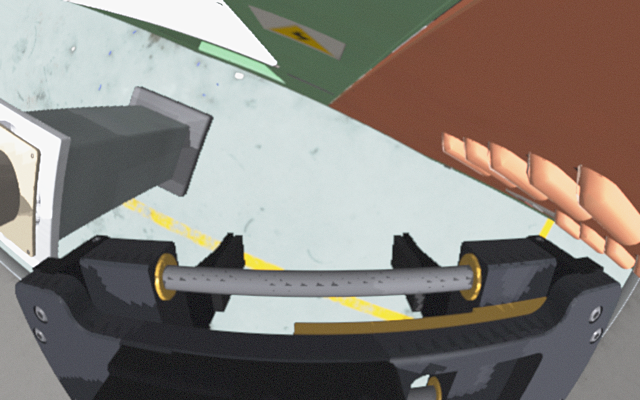

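The two views agree to about 1 mm: disc top at (0.559, 0.061, 0.056), which fits the stated height. The table's near edge is at x = 0.37. In the wrist view the start position is beside the column and clear of it. First I move left in front of the column while lowering and closing the fingers, so I can pass low under the panel.

drive_tool --series '[[[0, 2, -1], 0], [[0, 3, -1.5], 0], [[0, 3, -1.5], 0], [[0, 3, -1.5], 0], [[0.5, 3, -1.5], 0], [[0.5, 3, -1.5], 0], [[0.5, 3, -1.5], 0], [[0.5, 2, -1], 0], [[0, 0, 0], 0], [[0, 0, 0], 0]]' --hand 1 --newtons 5

```text
time: 1.4
ee_pos: [0.2849, -0.3469, 0.1317]
eef_rot: [0.976, 0.217, 0.0, 0.0]
ft_force: [-0.2, -1.0, 0.9]
width: 0.0013
grip_force: 0.0
```

```bash
python3 - <<'E'
from h import *
from bench import r, vision
s=r.read_state();q=s["joint_positions"];print(np.round(q,3))
A=[];B=[]
for q,p in(([1.11,.333,-.065,1.461,.022,1.35,-.089],[.265,-.566,.24]),(q,s["ee_pos"])):
    A+=[[np.sin(q[1]),np.sin(q[1]+q[3]),0],[np.cos(q[1]),np.cos(q[1]+q[3]),1]];B+=[np.hypot(*p[:2]),p[2]]
print(np.linalg.lstsq(np.array(A),np.array(B),rcond=None))
a,b=vision.camera("scene")["color"],vision.camera("top")["color"]
cv2.imwrite("pics/s2.png",cv2.resize(np.vstack([a,b])[:,:,::-1],(480,600),interpolation=cv2.INTER_AREA))
E
```

```text
[ 0.974  0.054 -0.197  2.032  0.012  1.056 -0.362]
(array([ 0.45681111,  0.48769389, -0.08394009]), array([7.63521173e-08]), np.int32(3), array([2.04852615, 1.33643511, 0.1322188 ]))
```

View pics/s2.png

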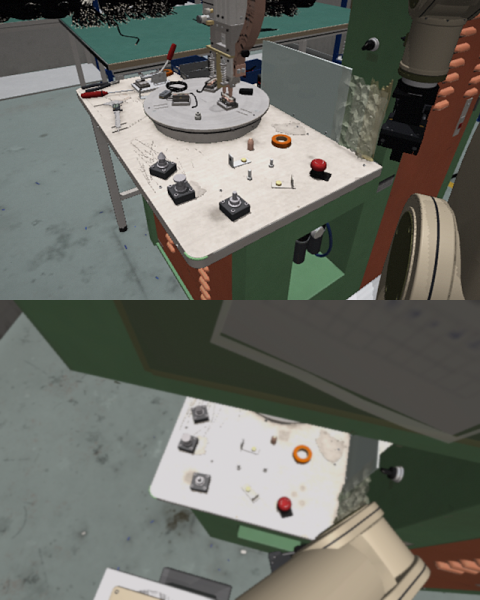

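The arm and gripper hang at the right edge, clear of the table. A quick model says the forearm would pass near the panel edge. I'll fit the kinematics from the recorded states and predict how the elbow will move, so I can pick a safe way in.

```bash
cat > arm.py <<'E'
import numpy as np
from scipy.spatial.transform import Rotation as Ro
L2,L3,K=.457,.488,-.084
Q0=np.array([1.11,.333,-.065,1.461,.022,1.35,-.089]);Q1=np.array([.974,.054,-.197,2.032,.012,1.056,-.362])
def fk(q,h=.36,e=(0,-.045,0)):
    R=Ro.identity();p=np.array([0,0,h]);pts=[]
    off=[None,None,[0,e[0],L2],None,[0,e[1],L3],None,[0,e[2],h-K]]
    for i in range(7):
        R=R*Ro.from_rotvec([0,0,-q[i]] if i%2==0 else [0,q[i],0])
        if off[i]: p=p+R.apply(off[i]); pts.append(p)
    return p,R,pts   # pts: elbow, wrist, tcp
def jac(q,**k):
    p,R,_=fk(q,**k);J=np.zeros((6,7))
    for i in range(7):
        d=q.copy();d[i]+=1e-5;p2,R2,_=fk(d,**k);J[:3,i]=(p2-p)/1e-5;J[3:,i]=(R2*R.inv()).as_rotvec()/1e-5
    return J
def go(q,dp,dyaw,n=40,w=np.ones(7),**k):
    q=q.copy();p0,R0,_=fk(q,**k)
    for i in range(n):
        f=(i+1)/n;p,R,_=fk(q,**k)
        er=np.r_[p0+np.array(dp)*f-p,(Ro.from_rotvec([0,0,np.radians(dyaw)*f])*R0*R.inv()).as_rotvec()]
        q+=w*(np.linalg.pinv(jac(q,**k)*w)@er)
    return q
E
python3 - <<'E'
from arm import *
from h import proj,pickle
for e in((-.045,0,0),(0,-.045,0),(0,0,-.045)):
    for Q in(Q0,Q1):
        p,R,_=fk(Q,e=e);x=R.apply([1,0,0]);print(e,p.round(4),np.degrees(np.arctan2(x[1],x[0])).round(1),R.apply([0,0,1]).round(2))
    p1=np.array([.2849,-.3469,.1317]);print(go(Q0,p1-[.265,-.566,.24],0,e=e).round(3),Q1)
d=pickle.load(open("d.pkl","rb"))
for z in(.2,.3,.4,.5,.6): print(z,proj(d["scene"],np.array([.285,-.347,z])).round(),proj(d["top"],np.array([.285,-.347,z])).round())
E
```

```text
(-0.045, 0, 0) [ 0.2664 -0.567   0.2393] 115.1 [-0.  0. -1.]
(-0.045, 0, 0) [ 0.2872 -0.3488  0.1319] 115.1 [ 0. -0. -1.]
[ 0.951  0.054 -0.174  2.034  0.011  1.056 -0.36 ] [ 0.974  0.054 -0.197  2.032  0.012  1.056 -0.362]
(0, -0.045, 0) [ 0.2665 -0.5672  0.2402] 115.1 [-0.  0. -1.]
(0, -0.045, 0) [ 0.2874 -0.349   0.1323] 115.1 [ 0. -0. -1.]
[ 0.943  0.054 -0.165  2.033  0.01   1.057 -0.359] [ 0.974  0.054 -0.197  2.032  0.012  1.056 -0.362]
(0, 0, -0.045) [ 0.2646 -0.5637  0.2402] 115.1 [-0.  0. -1.]
(0, 0, -0.045) [ 0.278  -0.3358  0.1323] 115.1 [ 0. -0. -1.]
[ 0.949  0.079 -0.17   2.006  0.015  1.059 -0.36 ] [ 0.974  0.054 -0.197  2.032  0.012  1.056 -0.362]
0.2 [540. 166.] [419. 351.]
0.3 [559. 106.] [438. 348.]
0.4 [581.  36.] [464. 343.]
0.5 [607. -49.] [505. 336.]
0.6 [ 639. -151.] [578. 324.]
```

```bash
python3 - <<'E'
from bench import vision
import cv2
a,b=vision.camera("scene")["color"],vision.camera("top")["color"]
import numpy as np
im=np.zeros((600,800,3),np.uint8)
im[:, :390]=cv2.resize(a[0:369,400:640,::-1],(390,600)); im[:380,400:]=cv2.resize(b[210:400,400:600,::-1],(400,380))
cv2.imwrite("pics/s3.png",im)
E
```

```text
(no output)
```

View pics/s3.png

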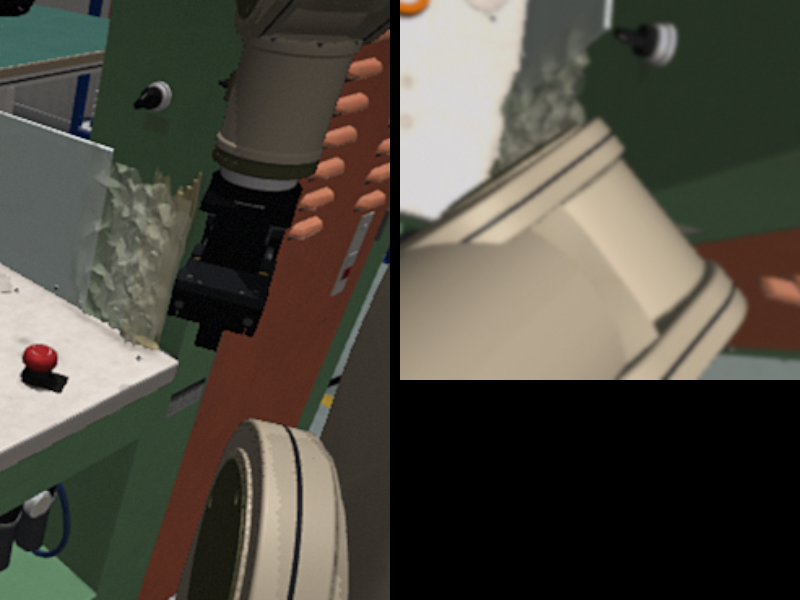

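```bash
cat > plan.py <<'E'
from arm import *
v=np.array([2.22,2.22,2.79,2.79,3.14,3.14,3.14])
def clr(q,h):
    _,_,(e,w,t)=fk(q,h=h);s=np.linspace(0,1,60)[:,None];P=e+(w-e)*s
    # distance to panel x=.37,y<=.03,z>=.6
    d=np.c_[P[:,0]-.37,np.maximum(P[:,1]-.03,0),np.maximum(.6-P[:,2],0)]
    return np.linalg.norm(d,axis=1).min()
def run(q,legs,w=np.ones(7),p0=None):
    for dp,dy in legs:
        m=[9,9]
        for i in range(10):
            q=go(q,np.array(dp)/10,dy/10,n=4,w=w)
            m=[min(m[0],clr(q,.27)),min(m[1],clr(q,.36))]
        p,_,(e,wr,t)=fk(q)
        print(np.round(p,3),"q",q.round(2),"elb",e[:2].round(3),"clr",np.round(m,3))
    return q
E
python3 - <<'E'
from plan import *
for w in(np.ones(7),v,v**2,np.sqrt(v)): print(go(Q0,[.0199,.2191,-.1083],0,w=w).round(3))
print(Q1)
for t in(-60,0,60,100):
    print("turn",t)
    run(Q1,[([.015,.30,0],0),([.01,.30,0],0),([0,0,0],t),([.248,-.19,0],0)])
print("direct");run(Q1,[([.12,.2,0],0),([.154,.208,0],0)])
E
```

```text
[ 0.943  0.054 -0.165  2.033  0.01   1.057 -0.359]
[ 0.982  0.054 -0.204  2.033  0.012  1.057 -0.361]
[ 1.016  0.054 -0.24   2.033  0.015  1.057 -0.363]
[ 0.963  0.054 -0.185  2.033  0.011  1.057 -0.36 ]
[ 0.974  0.054 -0.197  2.032  0.012  1.056 -0.362]
turn -60
[ 0.301 -0.049  0.132] q [ 0.68 -0.33 -0.57  2.32 -0.2   1.11 -0.91] elb [-0.115  0.094] clr [0.133 0.073]
[0.311 0.251 0.132] q [ 0.6  -0.19 -1.3   2.13 -0.21  1.07 -1.73] elb [-0.07   0.048] clr [0.132 0.071]
[0.311 0.251 0.132] q [ 0.84 -0.4  -1.42  2.11 -0.43  1.14 -2.55] elb [-0.118  0.131] clr [0.237 0.224]
[0.558 0.061 0.132] q [ 2.14 -0.52 -2.08  1.72 -0.49  1.19 -1.99] elb [0.122 0.192] clr [0.094 0.083]
turn 0
[ 0.301 -0.049  0.132] q [ 0.68 -0.33 -0.57  2.32 -0.2   1.11 -0.91] elb [-0.115  0.094] clr [0.133 0.073]
[0.311 0.251 0.132] q [ 0.6  -0.19 -1.3   2.13 -0.21  1.07 -1.73] elb [-0.07   0.048] clr [0.132 0.071]
[0.311 0.251 0.132] q [ 0.6  -0.19 -1.3   2.13 -0.21  1.07 -1.73] elb [-0.07   0.048] clr [0.236 0.223]
[0.558 0.061 0.131] q [ 0.69  0.44 -1.07  1.8   0.42  1.15 -1.66] elb [ 0.149 -0.122] clr [0.021 
[... 379 characters left out ...]
.33  1.13 -0.54] elb [ 0.142 -0.091] clr [0.018 0.002]
turn 100
[ 0.301 -0.049  0.132] q [ 0.68 -0.33 -0.57  2.32 -0.2   1.11 -0.91] elb [-0.115  0.094] clr [0.133 0.073]
[0.311 0.251 0.132] q [ 0.6  -0.19 -1.3   2.13 -0.21  1.07 -1.73] elb [-0.07   0.048] clr [0.132 0.071]
[0.311 0.251 0.132] q [ 0.33 -0.11 -1.08  2.14 -0.11  1.06 -0.07] elb [-0.047  0.016] clr [0.227 0.217]
[0.558 0.06  0.132] q [ 0.51  0.36 -0.83  1.79  0.29  1.12  0.19] elb [ 0.139 -0.078] clr [0.017 0.003]
direct
[ 0.407 -0.149  0.132] q [ 0.7   0.01 -0.46  2.07  0.01  1.05 -0.89] elb [ 0.005 -0.004] clr [0.079 0.004]
[0.561 0.06  0.132] q [ 0.35  0.32 -0.63  1.78  0.21  1.11 -1.49] elb [ 0.135 -0.049] clr [0.015 0.   ]
```

```bash
nproc; cat > search.py <<'E'
from plan import *
from multiprocessing import Pool
import sys
W=v**.85
lo=np.array([-2.6,-.5,-1.47,.16,-1.27,.06,-2.6])+.06;hi=np.array([2.6,2.12,1.34,2.42,4.41,2.06,2.6])-.06
CAM=np.array([-.04,.30,.536])
def rot(a,odd):
    c,s=np.cos(a),np.sin(a)
    return np.array([[c,0,s],[0,1,0],[-s,0,c]]) if odd else np.array([[c,s,0],[-s,c,0],[0,0,1]])
def fkj(q,h):
    R=np.eye(3);p=np.array([0,0,h]);ax=[];po=[];pts=[]
    off={2:[0,0,L2],4:[0,-.045,L3],6:[0,0,h-K]}
    for i in range(7):
        ax.append(R[:,1] if i%2 else -R[:,2]);po.append(p)
        R=R@rot(q[i],i%2)
        if i in off: p=p+R@off[i];pts.append(p)
    ax=np.array(ax);J=np.r_[np.cross(ax,p-np.array(po)).T,ax.T]
    return p,R,J,pts
def leg(q,tgt,yaw,n,h,rec):
    p0,R0,_,_=fkj(q,h)
    for i in range(n):
        f=(i+1)/n;p,R,J,pts=fkj(q,h)
        a=np.radians(yaw)*f;Rd=np.array([[np.cos(a),-np.sin(a),0],[np.sin(a),np.cos(a),0],[0,0,1]])@R0
        er=np.r_[p0+(tgt-p0)*f-p,.5*sum(np.cross(R[:,k],Rd[:,k]) for k in range(3))]
        q=q+W*(np.linalg.pinv(J*W)@er)
        e,w,t=pts;P=e+(w-e)*np.linspace(0,1,25)[:,None]
        P=np.r_[P,w+(t-w)*np.linspace(0,.5,6)[:,None]]
        d=np.c_[P[:,0]-.37,np.maximum(P[:,1]-.03,0),np.maximum(.6-P[:,2],0)]
        rec.append((np.linalg.norm(d,axis=1).min(),np.linalg.norm(P-CAM,axis=1).min(),min((q-lo).min(),(hi-q).min())))
    return q
def evalp(legs,h=.31,q=Q1):
    rec=[]
    for t,y in legs:
        d=np.linalg.norm(np.array(t)-fkj(q,h)[0]);n=max(4,int(np.ceil(max(d/.045,abs(y)/10))))
        q=leg(q,np.array(t),y,n,h,rec)
    r=np.array(rec);return r[:,0].min(),r[:,1].min(),r[:,2].min(),len(rec),q
END=[((.559,.061,.10),0),((.559,.061,.067),0)]
def score(o): return min(o[0],.14)+4*min(0,o[2])+.5*min(0,o[1]-.1)-.0002*o[3]
def one(seed):
    g=np.random.default_rng(seed);best=None
    def samp():
        return [np.round(np.r_[g.uniform(.3,.65),g.uniform(.2,.55),g.uniform(.1,.4),g.uniform(-150,150)],2) for _ in range(3)]
    def build(s,a,z): return [((.29,-.12,z),a),((.31,.1,z),0)]+[((x[0],x[1],x[2]),x[3]) for x in s]+END
    cur=None
    for it in range(110):
        if it<40: s,a,z=samp(),round(g.uniform(-120,120)),round(g.uniform(.1,.14),3)
        else:
            s=[np.round(x+g.normal(0,1,4)*[.05,.05,.05,25],2) for x in cur[1][0]];a=cur[1][1]+round(g.normal()*20);z=cur[1][2]
            if any(x[2]<.1 or x[1]<.18 for x in s): continue
        try: o=evalp(build(s,a,z))
        except Exception: continue
        c=(score(o),(s,a,z),o)
        if cur is None or c[0]>cur[0]: cur=c
    return cur
if __name__=="__main__":
    with Pool() as P: R=P.map(one,range(16))
    R.sort(key=lambda c:-c[0])
    for c in R[:4]: print(round(c[0],3),[x.tolist() for x in c[1][0]],c[1][1:],np.round(c[2][:4],3),c[2][4].round(2))
E
time OMP_NUM_THREADS=1 timeout 400 python3 search.py
```

```text
4
0.006 [[0.55, 0.23, 0.28, -86.25], [0.48, 0.37, 0.35, 41.6], [0.47, 0.33, 0.1, 74.54]] (126, 0.13) [1.60e-02 2.56e-01 1.10e-02 5.10e+01] [ 0.83  0.74 -1.33  1.88  0.78  1.18  0.8 ]
0.003 [[0.48, 0.23, 0.27, -59.42], [0.53, 0.47, 0.37, 22.67], [0.44, 0.29, 0.12, 29.82]] (135, 0.136) [1.20e-02 2.56e-01 1.70e-02 4.90e+01] [ 0.78  0.66 -1.24  1.88  0.7   1.12  0.36]
0.002 [[0.42, 0.19, 0.18, -34.88], [0.64, 0.53, 0.36, -19.15], [0.38, 0.56, 0.13, 45.89]] (36, 0.121) [1.1e-02 2.5e-01 1.0e-02 4.9e+01] [ 0.79  0.66 -1.25  1.89  0.7   1.12 -1.38]
-0.001 [[0.42, 0.26, 0.43, 32.5], [0.42, 0.36, 0.1, 98.16], [0.47, 0.44, 0.11, 51.31]] (-19, 0.12) [9.00e-03 2.46e-01 7.00e-03 4.90e+01] [ 0.82  0.76 -1.34  1.88  0.81  1.21  0.9 ]
real	0m18.398s
user	1m6.828s
sys	0m0.214s
```

```bash
cat > null.py <<'E'
from search import *
def sweep(h):
    q=Q1.copy();rec=[]
    for t in [(.33,-.15,.13),(.559,.061,.067)]: q=leg(q,np.array(t),0,40,h,rec)
    tgt,Rt=fkj(q,h)[:2];out=[]
    for sg in(1,-1):
        x=q.copy();prev=None
        for i in range(120):
            p,R,J,pts=fkj(x,h);n=np.linalg.svd(J)[2][-1]
            if prev is None: n*=sg*np.sign(n[0])
            elif n@prev<0: n=-n
            prev=n
            er=np.r_[tgt-p,.5*sum(np.cross(R[:,k],Rt[:,k]) for k in range(3))]
            x=x+.03*n+np.linalg.pinv(J)@er
            e,w,t=pts;P=e+(w-e)*np.linspace(0,1,25)[:,None]
            d=np.c_[P[:,0]-.37,np.maximum(P[:,1]-.03,0),np.maximum(.6-P[:,2],0)]
            y=x.copy();y[6]=0
            if i%6==0: out.append((x[0],np.linalg.norm(d,axis=1).min(),min((y-lo).min(),(hi-y).min()),x.copy(),e,n))
    out.sort(key=lambda o:o[0])
    for o in out:
        if o[2]>-.15: print(h,"clr %.3f lim %.2f"%o[1:3],o[3].round(2),"elb",o[4].round(2),"n",o[5].round(2))
if __name__=="__main__":
    for h in(.31,):sweep(h)
E
python3 null.py
```

```text
0.31 clr 0.160 lim -0.08 [-1.1   0.91  1.36  1.75 -0.93  1.3  -0.65] elb [0.16 0.32 0.6 ] n [-0.11  0.51  0.47 -0.03 -0.52  0.38  0.31]
0.31 clr 0.145 lim 0.00 [-1.08  0.82  1.28  1.75 -0.83  1.23 -0.71] elb [0.16 0.29 0.63] n [-0.16  0.47  0.5  -0.03 -0.52  0.34  0.34]
0.31 clr 0.130 lim 0.09 [-1.04  0.73  1.19  1.76 -0.74  1.17 -0.77] elb [0.15 0.26 0.65] n [-0.22  0.43  0.53 -0.04 -0.52  0.29  0.35]
0.31 clr 0.115 lim 0.19 [-1.    0.66  1.09  1.76 -0.65  1.12 -0.83] elb [0.15 0.23 0.67] n [-0.29  0.39  0.56 -0.04 -0.51  0.24  0.36]
0.31 clr 0.101 lim 0.29 [-0.94  0.59  0.99  1.77 -0.55  1.08 -0.9 ] elb [0.15 0.2  0.69] n [-0.35  0.34  0.59 -0.04 -0.49  0.2   0.36]
0.31 clr 0.087 lim 0.40 [-0.88  0.53  0.88  1.78 -0.47  1.05 -0.96] elb [0.15 0.17 0.71] n [-0.41  0.29  0.63 -0.04 -0.46  0.16  0.34]
0.31 clr 0.075 lim 0.52 [-0.8   0.49  0.76  1.79 -0.39  1.02 -1.02] elb [0.15 0.15 0.72] n [-0.46  0.23  0.65 -0.04 -0.43  0.12  0.33]
0.31 clr 0.063 lim 0.57 [-0.71  0.45  0.64  1.79 -0.31  1.01 -1.08] elb [0.15 0.13 0.72] n [-0.51  0.19  0.67 -0.03 -0.39  0.09  0.3 ]
0.31 clr 0.053 lim 
[... 2024 characters left out ...]
9 -0.35]
0.31 clr 0.022 lim 0.19 [ 0.77  0.64 -1.22  1.88  0.68  1.11 -1.84] elb [ 0.2  -0.19  0.68] n [ 0.32  0.4  -0.55  0.04  0.5   0.25 -0.36]
0.31 clr 0.030 lim 0.10 [ 0.82  0.72 -1.31  1.88  0.77  1.17 -1.91] elb [ 0.2  -0.22  0.66] n [ 0.25  0.46 -0.5   0.03  0.51  0.3  -0.35]
0.31 clr 0.042 lim 0.02 [ 0.85  0.81 -1.39  1.89  0.86  1.23 -1.97] elb [ 0.22 -0.24  0.63] n [ 0.18  0.5  -0.46  0.03  0.51  0.36 -0.34]
0.31 clr 0.056 lim -0.06 [ 0.88  0.91 -1.47  1.89  0.95  1.3  -2.03] elb [ 0.23 -0.27  0.6 ] n [ 0.12  0.54 -0.43  0.03  0.5   0.41 -0.31]
0.31 clr 0.076 lim -0.14 [ 0.89  1.01 -1.55  1.9   1.04  1.38 -2.08] elb [ 0.24 -0.3   0.56] n [ 0.06  0.57 -0.4   0.02  0.48  0.46 -0.28]
```

```bash
cat > search2.py <<'E'
from search import *
N=5
def build(s): return [((.29,-.1,s[0][4]),s[0][3]),((.32,.12,s[0][4]),0)]+[((x[0],x[1],x[2]),x[3]) for x in s]+END
def ev(s):
    legs=build(s);o=evalp(legs[:-2]);f=evalp(legs[-2:],q=o[4])
    n=o[3]+f[3];e=fkj(f[4],.31)[3][0][1]
    sc=e+2*min(0,f[0]-.12)*0+4*min(0,min(o[2],f[2]))+min(0,o[0]-.10)+.5*min(0,o[1]-.12)-.004*max(0,n-120)
    return sc,s,(o[0],f[0],o[1],min(o[2],f[2]),n,e),f[4]
def one2(seed):
    g=np.random.default_rng(seed);cur=None
    for it in range(900):
        if it<100: s=np.array([np.r_[g.uniform(.3,.65),g.uniform(.1,.55),g.uniform(.1,.45),g.uniform(-200,200),g.uniform(.1,.14)] for _ in range(N)])
        else:
            s=cur[1]+g.normal(size=(N,5))*[.06,.06,.06,35,.01]*(g.random((N,5))<.4)*g.choice([.3,1,2])
            s[:,2]=np.clip(s[:,2],.1,.5);s[:,1]=np.clip(s[:,1],.05,.6);s[:,4]=np.clip(s[:,4],.1,.15);s[:,0]=np.clip(s[:,0],.28,.7)
            s[-1,1]=max(s[-1,1],.2)
        s=s.round(2)
        try:c=ev(s)
        except Exception: continue
        if np.isfinite(c[0]) and (cur is None or c[0]>cur[0]): cur=c
    return cur
if __name__=="__main__":
    with Pool(4) as P: R=P.map(one2,range(12),chunksize=1)
    R.sort(key=lambda c:-c[0])
    for c in R[:4]: print(round(c[0],3),c[1].tolist(),np.round(c[2],3),c[3].round(2))
E
time OMP_NUM_THREADS=1 timeout 500 python3 search2.py
```

```text
0.121 [[0.28, 0.46, 0.15, 146.13, 0.13], [0.28, 0.6, 0.1, -269.14, 0.13], [0.28, 0.11, 0.42, 92.6, 0.1], [0.62, 0.26, 0.13, 104.52, 0.13], [0.67, 0.33, 0.26, -229.22, 0.11]] [1.00e-01 5.80e-02 2.53e-01 2.30e-02 1.22e+02 1.29e-01] [-0.72  0.44  0.64  1.8  -0.3   1.   -1.25]
0.119 [[0.28, 0.47, 0.5, 141.48, 0.12], [0.49, 0.6, 0.11, -202.3, 0.15], [0.29, 0.46, 0.33, -92.11, 0.13], [0.28, 0.06, 0.48, 42.18, 0.1], [0.3, 0.2, 0.25, 177.36, 0.13]] [9.80e-02 5.10e-02 2.51e-01 6.00e-03 1.06e+02 1.20e-01] [-0.67  0.44  0.6   1.79 -0.29  1.01  2.53]
0.109 [[0.35, 0.4, 0.45, 131.21, 0.13], [0.44, 0.5, 0.1, -64.08, 0.15], [0.51, 0.6, 0.1, -171.05, 0.13], [0.28, 0.23, 0.15, -53.92, 0.13], [0.28, 0.2, 0.36, 229.37, 0.12]] [1.00e-01 4.60e-02 2.60e-01 2.30e-02 1.07e+02 1.09e-01] [-0.63  0.42  0.53  1.8  -0.25  0.99  2.41]
0.095 [[0.49, 0.3, 0.5, 129.63, 0.13], [0.61, 0.6, 0.1, -240.46, 0.15], [0.28, 0.11, 0.29, -55.73, 0.12], [0.43, 0.2, 0.47, 189.53, 0.14], [0.68, 0.23, 0.18, -217.06, 0.1]] [1.00e-01 4.40e-02 2.62e-01 5.00e-03 1.20e+02 9.50e-02] [-0.56  0.4   0.44  1.8  -0.2   0.99 -2.3 ]
real	4m31.233s
user	17m18.377s
sys	0m0.395s
```

```bash
cat > search3.py <<'E'
import search2 as S
from search2 import *
S.N=6
T=[[[0.28,0.46,0.15,146.13,0.13],[0.28,0.6,0.1,-269.14,0.13],[0.28,0.11,0.42,92.6,0.1],[0.62,0.26,0.13,104.52,0.13],[0.67,0.33,0.26,-229.22,0.11]],
[[0.28,0.47,0.5,141.48,0.12],[0.49,0.6,0.11,-202.3,0.15],[0.29,0.46,0.33,-92.11,0.13],[0.28,0.06,0.48,42.18,0.1],[0.3,0.2,0.25,177.36,0.13]],
[[0.35,0.4,0.45,131.21,0.13],[0.44,0.5,0.1,-64.08,0.15],[0.51,0.6,0.1,-171.05,0.13],[0.28,0.23,0.15,-53.92,0.13],[0.28,0.2,0.36,229.37,0.12]]]
def ev3(s):
    c=S.ev(s);o,f,cam,lim,n,e=c[2]
    return (min(f,.12)+.02*e+4*min(0,lim)+min(0,o-.09)+.5*min(0,cam-.12)-.003*max(0,n-150)-.0001*n,)+c[1:]
def one3(seed):
    g=np.random.default_rng(100+seed);b=T[seed%3];s=np.array(b[:3]+[b[2][:3]+[0,.13]]+b[3:]);cur=ev3(s)
    for it in range(1000):
        s=cur[1]+g.normal(size=(6,5))*[.06,.08,.08,50,.01]*(g.random((6,5))<.35)*g.choice([.2,.6,1.5])
        s[:,2]=np.clip(s[:,2],.1,.55);s[:,1]=np.clip(s[:,1],-.05,.65);s[:,4]=np.clip(s[:,4],.1,.15)
        s[:,0]=np.clip(s[:,0],.24,.7);s[-1,1]=max(s[-1,1],.2);s=s.round(2)
        bad=(s[:,1]<.2)&(s[:,0]>.3)
        s[bad,0]=.3
        try:c=ev3(s)
        except Exception: continue
        if np.isfinite(c[0]) and c[0]>cur[0]: cur=c
    return cur
if __name__=="__main__":
    with Pool(4) as P: R=P.map(one3,range(12),chunksize=1)
    R.sort(key=lambda c:-c[0])
    for c in R[:4]: print(round(c[0],3),c[1].tolist(),np.round(c[2],3),c[3].round(2))
E
time OMP_NUM_THREADS=1 timeout 560 python3 search3.py
```

```text
0.112 [[0.29, 0.47, 0.13, 147.02, 0.14], [0.24, 0.65, 0.15, -288.41, 0.12], [0.24, 0.16, 0.5, 82.13, 0.1], [0.28, 0.11, 0.41, 98.53, 0.12], [0.67, 0.29, 0.1, 33.59, 0.13], [0.63, 0.24, 0.17, -287.92, 0.12]] [9.30e-02 1.24e-01 2.10e-01 2.00e-03 1.38e+02 2.72e-01] [-1.05  0.75  1.2   1.75 -0.75  1.19 -1.95]
0.111 [[0.28, 0.56, 0.16, 146.85, 0.12], [0.34, 0.65, 0.13, -296.88, 0.13], [0.28, 0.11, 0.41, 10.82, 0.1], [0.27, 0.11, 0.49, 118.05, 0.13], [0.57, 0.21, 0.11, 80.56, 0.13], [0.62, 0.32, 0.16, -277.99, 0.11]] [9.70e-02 1.20e-01 1.94e-01 9.00e-03 1.41e+02 2.66e-01] [-1.04  0.74  1.18  1.75 -0.73  1.18 -2.03]
0.107 [[0.24, 0.51, 0.1, 145.38, 0.12], [0.24, 0.62, 0.1, -285.93, 0.15], [0.28, 0.02, 0.51, 75.72, 0.11], [0.28, 0.1, 0.45, 47.71, 0.13], [0.59, 0.3, 0.1, 106.6, 0.14], [0.68, 0.3, 0.14, -308.88, 0.13]] [9.30e-02 1.16e-01 2.35e-01 1.00e-03 1.40e+02 2.56e-01] [-1.03  0.71  1.15  1.75 -0.7   1.16 -2.09]
0.084 [[0.24, 0.46, 0.1, 146.47, 0.13], [0.24, 0.6, 0.1, -285.87, 0.13], [0.27, 0.14, 0.38, 105.34, 0.1], [0.27, 0.11, 0.49, 8.74, 0.13], [0.63, 0.23, 0.15, 110.73, 0.13], [0.7, 0.32, 0.16, -298.72, 0.11]] [1.00e-01 9.30e-02 2.35e-01 2.00e-03 1.33e+02 2.07e-01] [-0.94  0.59  0.98  1.77 -0.55  1.09 -2.07]
real	6m33.887s
user	24m5.742s
sys	0m0.450s
```

```bash
cat > rows.py <<'E'
from search import *
LEGS=[((.29,-.10,.12),147),((.32,.12,.12),0),((.28,.56,.16),147),((.34,.65,.13),-297),((.28,.11,.41),11),((.27,.11,.49),118),((.57,.21,.11),81),((.62,.32,.16),-278),((.559,.061,.10),0)]
def gen(start):
    p=np.array(start);yy=0.;yt=0.;rows=[]
    pc=p.copy()
    for t,y in LEGS:
        n=max(4,int(np.ceil(max(np.linalg.norm(np.array(t)-p)/.045,abs(y)/10))))
        for i in range(n):
            tp=p+(np.array(t)-p)*(i+1)/n;d=np.round((tp-pc)*100,1);a=round(yt+y*(i+1)/n-yy)
            pc=pc+d/100;yy+=a;rows.append((d.tolist(),a))
        p=np.array(t);yt+=y
    return rows
def seg(a,b,c,d):
    s=np.linspace(0,1,15);A=a+(b-a)*s[:,None];B=c+(d-c)*s[:,None];return np.linalg.norm(A[:,None]-B[None],axis=2).min()
if __name__=="__main__":
    rows=gen([.285,-.347,.132]);q=Q1.copy();h=.31
    for k in range(0,len(rows),10):
        rec=[];vm=0;sc=9
        for d,a in rows[k:k+10]:
            q0=q;q=leg(q,fkj(q,h)[0]+np.array(d)/100,a,3,h,rec);vm=max(vm,(abs(q-q0)/.125/v).max())
            pt=fkj(q,h)[3];sc=min(sc,seg(np.array([0,0,.0]),np.array([0,0,h]),pt[1],pt[2]),seg(np.array([0,0,h]),pt[0],pt[1]+(pt[2]-pt[1])*.3,pt[2]))
        print("".join(str([d,a])+"," for d,a in rows[k:k+10]).replace(" ",""));r=np.array(rec)
        print("   ",fkj(q,h)[0].round(3),q.round(2),"clr %.3f lim %.2f v %.2f self %.2f"%(r[:,0].min(),r[:,2].min(),vm,sc))
E
python3 rows.py
```

```text
[[0.0,1.6,-0.1],10],[[0.1,1.7,-0.1],10],[[0.0,1.6,-0.0],9],[[0.0,1.7,-0.1],10],[[0.1,1.6,-0.1],10],[[0.0,1.7,-0.1],10],[[0.0,1.6,-0.1],10],[[0.1,1.7,-0.0],9],[[0.0,1.6,-0.1],10],[[0.0,1.7,-0.1],10],
    [ 0.29  -0.184  0.124] [ 0.81 -0.19 -0.35  2.27 -0.07  1.05  1.09] clr 0.111 lim 0.09 v 0.39 self 0.34
[[0.1,1.6,-0.1],10],[[0.0,1.7,-0.1],10],[[0.0,1.6,-0.0],9],[[0.1,1.7,-0.1],10],[[0.0,1.6,-0.1],10],[[0.6,4.4,0.0],0],[[0.6,4.4,0.0],0],[[0.6,4.4,0.0],0],[[0.6,4.4,0.0],0],[[0.6,4.4,0.0],0],
    [0.32  0.118 0.12 ] [ 0.51 -0.26 -0.88  2.26 -0.24  1.06  1.19] clr 0.106 lim 0.02 v 0.36 self 0.30
[[-0.3,2.9,0.3],10],[[-0.2,3.0,0.2],10],[[-0.3,2.9,0.3],9],[[-0.3,2.9,0.3],10],[[-0.2,3.0,0.2],10],[[-0.3,2.9,0.3],10],[[-0.3,2.9,0.3],10],[[-0.2,3.0,0.2],9],[[-0.3,2.9,0.3],10],[[-0.3,2.9,0.3],10],
    [0.292 0.412 0.147] [ 0.08  0.34 -1.29  1.92  0.35  1.15  1.79] clr 0.133 lim 0.11 v 0.37 self 0.35
[[-0.2,3.0,0.2],10],[[-0.3,2.9,0.3],10],[[-0.3,2.9,0.3],9],[[-0.2,3.0,0.2],10],[[-0.3,2.9,0.3],10],[[0.2,0.3,-0.1],-10],[[0.2,0.3,-0.1],-10],[[0.2,0.3,-0.1],-10],[[0.2,0.3,-0.1],-10],[[0.2,0.3,-0.1
[... 2427 characters left out ...]
[[0.1,0.4,0.1],-10],[[0.2,0.4,0.2],-10],
    [0.598 0.279 0.138] [-1.09  0.66  0.89  1.44 -0.52  1.29 -0.81] clr 0.181 lim 0.39 v 0.43 self 0.53
[[0.2,0.4,0.2],-10],[[0.2,0.4,0.2],-10],[[0.1,0.3,0.1],-10],[[0.2,0.4,0.2],-9],[[0.2,0.4,0.2],-10],[[0.2,0.4,0.2],-10],[[0.2,0.4,0.2],-10],[[0.1,0.4,0.1],-10],[[0.2,0.4,0.2],-10],[[0.2,0.4,0.2],-10],
    [0.616 0.318 0.156] [-1.17  0.83  1.12  1.31 -0.74  1.44 -2.48] clr 0.235 lim 0.06 v 0.43 self 0.52
[[-0.9,-3.7,-0.9],0],[[-0.8,-3.7,-0.8],0],[[-0.9,-3.7,-0.9],0],[[-0.9,-3.7,-0.8],0],[[-0.9,-3.7,-0.9],0],[[-0.8,-3.7,-0.8],0],[[-0.9,-3.7,-0.9],0],
    [0.553 0.059 0.096] [-1.07  0.7   1.24  1.75 -0.71  1.22 -2.02] clr 0.124 lim 0.04 v 0.25 self 0.50
```

The plan is to pass low in front of the panel to the left, swing the elbow left with hand turns while out there, then come in from the left.

drive_tool --series '[[[0.0, 1.6, -0.1], 10], [[0.1, 1.7, -0.1], 10], [[0.0, 1.6, 0], 9], [[0.0, 1.7, -0.1], 10], [[0.1, 1.6, -0.1], 10], [[0.0, 1.7, -0.1], 10], [[0.0, 1.6, -0.1], 10], [[0.1, 1.7, 0], 9], [[0.0, 1.6, -0.1], 10], [[0.0, 1.7, -0.1], 10]]'

```text
time: 2.85
ee_pos: [0.2881, -0.1809, 0.1235]
eef_rot: [0.474, 0.88, 0.0, 0.0]
ft_force: [0.4, 1.1, 0.4]
width: 0.0003
grip_force: 0.0
```

drive_tool --series '[[[0.1, 1.6, -0.1], 10], [[0.0, 1.7, -0.1], 10], [[0.0, 1.6, 0], 9], [[0.1, 1.7, -0.1], 10], [[0.0, 1.6, -0.1], 10], [[0.6, 4.4, 0.0], 0], [[0.6, 4.4, 0.0], 0], [[0.6, 4.4, 0.0], 0], [[0.6, 4.4, 0.0], 0], [[0.6, 4.4, 0.0], 0]]'

```text
time: 4.1
ee_pos: [0.3205, 0.1223, 0.1197]
eef_rot: [0.069, 0.998, 0.0, 0.001]
ft_force: [0.4, -1.5, 0.1]
width: 0.0005
grip_force: 0.0
```

```bash
python3 -c "
from bench import r
s=r.read_state();print(s['joint_positions'],s['ee_pos'],s['ft_force'])"
```

```text
[ 0.39946339 -0.20187461 -0.80638563  2.24889784 -0.16843257  1.03836328
  1.1214888 ] [0.32047409 0.12234109 0.11971406] [ 0.41624258 -1.49127401  0.11816117]
```

This tracks the prediction, slightly on the favourable side, so I continue.

drive_tool --series '[[[-0.3, 2.9, 0.3], 10], [[-0.2, 3.0, 0.2], 10], [[-0.3, 2.9, 0.3], 9], [[-0.3, 2.9, 0.3], 10], [[-0.2, 3.0, 0.2], 10], [[-0.3, 2.9, 0.3], 10], [[-0.3, 2.9, 0.3], 10], [[-0.2, 3.0, 0.2], 9], [[-0.3, 2.9, 0.3], 10], [[-0.3, 2.9, 0.3], 10]]'

```text
time: 5.35
ee_pos: [0.2936, 0.4148, 0.1464]
eef_rot: [0.709, -0.705, -0.0, -0.0]
ft_force: [0.4, -0.1, 0.6]
width: 0.0004
grip_force: 0.0
```

drive_tool --series '[[[-0.2, 3.0, 0.2], 10], [[-0.3, 2.9, 0.3], 10], [[-0.3, 2.9, 0.3], 9], [[-0.2, 3.0, 0.2], 10], [[-0.3, 2.9, 0.3], 10], [[0.2, 0.3, -0.1], -10], [[0.2, 0.3, -0.1], -10], [[0.2, 0.3, -0.1], -10], [[0.2, 0.3, -0.1], -10], [[0.2, 0.3, -0.1], -10]]'

```text
time: 6.6
ee_pos: [0.2909, 0.5759, 0.154]
eef_rot: [-0.699, 0.715, -0.0, -0.0]
ft_force: [-0.0, 0.1, -0.5]
width: 0.0007
grip_force: 0.0
```

drive_tool --series '[[[0.2, 0.3, -0.1], -10], [[0.2, 0.3, -0.1], -10], [[0.2, 0.3, -0.1], -10], [[0.2, 0.3, -0.1], -10], [[0.2, 0.3, -0.1], -10], [[0.2, 0.3, -0.1], -10], [[0.2, 0.3, -0.1], -10], [[0.2, 0.3, -0.1], -10], [[0.2, 0.3, -0.1], -10], [[0.2, 0.3, -0.1], -9]]'

```text
time: 7.85
ee_pos: [0.3108, 0.6059, 0.144]
eef_rot: [0.09, 0.996, -0.0, -0.0]
ft_force: [-1.0, 0.0, 0.2]
width: 0.0005
grip_force: 0.0
```

```bash
python3 -c "
from bench import r
s=r.read_state();print(s['joint_positions'],s['ee_pos'],s['ft_force'])"
```

```text
[-0.74168217  0.59298012 -0.61543597  1.38672853  0.34464896  1.2696419
  0.01326649] [0.3107514  0.60586437 0.1440145 ] [-0.95080052  0.034689    0.22289504]
```

```bash
cat > resim.py <<'E'
from rows import *
def sim(q,legs,h=.31):
    q=np.array(q)
    for t,y in legs:
        rec=[];d=np.linalg.norm(np.array(t)-fkj(q,h)[0]);n=max(4,int(np.ceil(max(d/.045,abs(y)/10))))
        q=leg(q,np.array(t),y,n,h,rec);r=np.array(rec)
        print(t,y,n,q.round(2),"clr %.3f lim %.2f"%(r[:,0].min(),r[:,2].min()))
E
python3 - <<'E'
from resim import *
q=[-.742,.593,-.615,1.387,.345,1.27,.013];F=((.559,.061,.10),0)
print(fkj(np.array(q),.31)[0])
for a in(0,-80,-148):
  for b in(False,True):
    print("--",a,b);y=-a+60-150
    sim(q,([((.34,.65,.13),a)] if a else [])+[((.28,.11,.41),11),((.27,.11,.49),min(118,118-a*0)),((.57,.21,.11),81 if a<-100 else 40),((.62,.32,.16),-278 if b else -150),F])
E
```

```text
[0.32176841 0.62089083 0.14996154]
-- 0 False
(0.28, 0.11, 0.41) 11 13 [-0.29 -0.42 -0.15  1.83 -0.06  1.73  1.15] clr 0.149 lim 0.02
(0.27, 0.11, 0.49) 118 12 [-0.61 -0.4   0.04  1.65  0.02  1.89  3.07] clr 0.122 lim -0.53
(0.57, 0.21, 0.11) 40 11 [-0.57  0.4   0.18  1.66 -0.08  1.08  3.97] clr 0.102 lim -1.43
(0.62, 0.32, 0.16) -150 15 [-0.86  0.59  0.49  1.33 -0.28  1.29  1.35] clr 0.122 lim -1.26
(0.559, 0.061, 0.1) 0 7 [-0.71  0.39  0.64  1.77 -0.26  1.06  1.74] clr 0.079 lim 0.59
-- 0 True
(0.28, 0.11, 0.41) 11 13 [-0.29 -0.42 -0.15  1.83 -0.06  1.73  1.15] clr 0.149 lim 0.02
(0.27, 0.11, 0.49) 118 12 [-0.61 -0.4   0.04  1.65  0.02  1.89  3.07] clr 0.122 lim -0.53
(0.57, 0.21, 0.11) 40 11 [-0.57  0.4   0.18  1.66 -0.08  1.08  3.97] clr 0.102 lim -1.43
(0.62, 0.32, 0.16) -278 28 [-1.05  0.69  0.82  1.31 -0.5   1.35 -0.75] clr 0.122 lim -1.26
(0.559, 0.061, 0.1) 0 7 [-0.94  0.51  0.96  1.76 -0.47  1.12 -0.34] clr 0.108 lim 0.32
-- -80 False
(0.34, 0.65, 0.13) -80 8 [-0.9   0.65 -0.4   1.28  0.25  1.26 -1.3 ] clr 0.231 lim 0.73
(0.28, 0.11, 0.41) 11 14 [-0.52 -0.42 -0.    1.83 -0.
[... 1327 characters left out ...]
15 [-1.14  0.79  1.03  1.29 -0.66  1.41 -0.29] clr 0.164 lim 0.25
(0.559, 0.061, 0.1) 0 7 [-1.04  0.64  1.16  1.74 -0.63  1.19  0.15] clr 0.132 lim 0.12
-- -148 True
(0.34, 0.65, 0.13) -148 15 [-1.01  0.63 -0.22  1.28  0.14  1.25 -2.42] clr 0.231 lim 0.12
(0.28, 0.11, 0.41) 11 14 [-0.72 -0.43  0.12  1.84  0.05  1.73 -1.6 ] clr 0.146 lim 0.01
(0.27, 0.11, 0.49) 118 12 [-1.08 -0.45  0.3   1.66  0.14  1.91  0.3 ] clr 0.121 lim -0.01
(0.57, 0.21, 0.11) 81 11 [-0.95  0.5   0.68  1.64 -0.34  1.12  2.3 ] clr 0.095 lim 0.02
(0.62, 0.32, 0.16) -278 28 [-1.22  0.98  1.33  1.28 -0.94  1.55 -2.4 ] clr 0.164 lim -0.05
(0.559, 0.061, 0.1) 0 7 [-1.12  0.89  1.42  1.72 -0.9   1.36 -1.91] clr 0.169 lim -0.14
```

```bash
cat > fit.py <<'E'
from scipy.optimize import least_squares
import search as S, numpy as np
D=[([1.11,.333,-.065,1.461,.022,1.35,-.089],[.265,-.566,.24]),([.974,.054,-.197,2.032,.012,1.056,-.362],[.2849,-.3469,.1317]),
([.3995,-.2019,-.8064,2.2489,-.1684,1.0384,1.1215],[.3205,.1223,.1197]),([-.7417,.593,-.6154,1.3867,.3446,1.2696,.0133],[.3108,.6059,.1440])]
def f(q,x):
    R=np.eye(3);p=np.array([0,0,x[6]]);o={0:[0,x[0],0],2:[x[3],x[1],x[7]],4:[x[4],x[2],x[8]],6:[x[5],0,x[6]+.084]}
    for i in range(7):
        R=R@S.rot(q[i],i%2)
        if i in o:p=p+R@np.array(o[i])
    return p
x0=np.array([0,0,-.045,0,0,0,.31,.457,.488])
s=least_squares(lambda x:np.r_[np.concatenate([f(q,x)-p for q,p in D])*1000,(x-x0)*np.array([5,5,5,5,5,5,1,5,5])],x0)
print(s.x.round(4),(s.fun[:12]).round(1))
E
python3 fit.py; python3 - <<'E'
from resim import *
q=[-.742,.593,-.615,1.387,.345,1.27,.013];F=((.559,.061,.10),0)
for L in([((.34,.65,.13),-148),((.60,.35,.15),0),F],[((.34,.65,.13),-148),((.30,.2,.30),200),((.6,.32,.15),60),((.62,.32,.16),-150),F]
 ,[((.34,.65,.13),-148),((.30,.2,.30),200),((.6,.32,.15),60),F]):
    print("--");sim(q,L)
E
```

```text
[-2.240e-02 -2.260e-02 -7.000e-04  4.000e-04 -6.800e-03  5.000e-04
 -2.452e-01  4.504e-01  4.873e-01] [ 0.2  0.4  0.1  0.5 -0.3  0.  -0.2  0.  -0.1  0.5 -0.2 -0.1]
--
(0.34, 0.65, 0.13) -148 15 [-1.01  0.63 -0.22  1.28  0.14  1.25 -2.42] clr 0.231 lim 0.12
(0.6, 0.35, 0.15) 0 9 [-0.57  0.53 -0.03  1.38  0.01  1.24 -1.79] clr 0.187 lim 0.18
(0.559, 0.061, 0.1) 0 7 [-0.32  0.32  0.15  1.79 -0.06  1.03 -1.34] clr 0.049 lim 0.57
--
(0.34, 0.65, 0.13) -148 15 [-1.01  0.63 -0.22  1.28  0.14  1.25 -2.42] clr 0.231 lim 0.12
(0.3, 0.2, 0.3) 200 20 [-0.58 -0.28 -0.11  1.96 -0.03  1.46  1.62] clr 0.197 lim 0.16
(0.6, 0.32, 0.15) 60 8 [-0.51  0.5  -0.06  1.42  0.03  1.22  2.77] clr 0.154 lim -0.23
(0.62, 0.32, 0.16) -150 15 [-0.75  0.56  0.3   1.34 -0.17  1.27  0.29] clr 0.151 lim -0.07
(0.559, 0.061, 0.1) 0 7 [-0.57  0.35  0.46  1.78 -0.18  1.04  0.68] clr 0.066 lim 0.58
--
(0.34, 0.65, 0.13) -148 15 [-1.01  0.63 -0.22  1.28  0.14  1.25 -2.42] clr 0.231 lim 0.12
(0.3, 0.2, 0.3) 200 20 [-0.58 -0.28 -0.11  1.96 -0.03  1.46  1.62] clr 0.197 lim 0.16
(0.6, 0.32, 0.15) 60 8 [-0.51  0.5  -0.06  1.42  0.03  1.22  2.77] clr 0.154 lim -0.23
(0.559, 0.061, 0.1) 0 6 [-0.28  0.32  0.1   1.79 -0.04  1.03  3.19] clr 0.048 lim -0.65
```

```bash
sed -i 's/off={2:\[0,0,L2\],4:\[0,-.045,L3\],/off={2:[0,-.045,.4504],4:[-.007,0,.4873],/' search.py; python3 - <<'E'
from resim import *
q=[-.742,.593,-.615,1.387,.345,1.27,.013];F=((.559,.061,.10),0)
print(fkj(np.array(q),.31)[0])
for a,z,b in((-120,.41,-200),(-140,.41,-200),(-140,.37,-220),(-140,.41,-250),(-120,.41,-250)):
    print("--",a,z,b)
    sim(q,[((.34,.65,.13),a),((.29,.11,z),11),((.28,.11,z+.08),118),((.57,.21,.11),81 if a<-130 else 50),((.62,.32,.16),b),F])
E
```

```text
[0.3158556 0.6158513 0.1368476]
-- -120 0.41 -200
(0.34, 0.65, 0.13) -120 12 [-0.96  0.64 -0.31  1.26  0.19  1.27 -1.96] clr 0.192 lim 0.58
(0.29, 0.11, 0.41) 11 14 [-0.61 -0.41  0.06  1.82  0.02  1.72 -1.05] clr 0.141 lim 0.03
(0.28, 0.11, 0.49) 118 12 [-0.93 -0.41  0.24  1.64  0.1   1.9   0.87] clr 0.113 lim 0.03
(0.57, 0.21, 0.11) 50 11 [-0.82  0.45  0.5   1.67 -0.24  1.08  2.17] clr 0.089 lim 0.07
(0.62, 0.32, 0.16) -200 20 [-1.14  0.8   1.01  1.34 -0.67  1.35 -1.2 ] clr 0.125 lim 0.27
(0.559, 0.061, 0.1) 0 7 [-1.04  0.63  1.12  1.8  -0.63  1.13 -0.77] clr 0.113 lim 0.16
-- -140 0.41 -200
(0.34, 0.65, 0.13) -140 14 [-0.99  0.64 -0.26  1.26  0.16  1.26 -2.29] clr 0.192 lim 0.25
(0.29, 0.11, 0.41) 11 14 [-0.66 -0.41  0.1   1.82  0.04  1.73 -1.42] clr 0.141 lim 0.03
(0.28, 0.11, 0.49) 118 12 [-0.99 -0.41  0.27  1.64  0.12  1.91  0.5 ] clr 0.113 lim 0.03
(0.57, 0.21, 0.11) 81 11 [-0.88  0.47  0.58  1.67 -0.29  1.08  2.4 ] clr 0.087 lim 0.06
(0.62, 0.32, 0.16) -200 20 [-1.17  0.85  1.09  1.34 -0.75  1.38 -0.97] clr 0.132 lim 0.19
(0.559, 0.061, 0.1) 0 7 [-1.07  0.7   1.2   1.8  -0.71 
[... 983 characters left out ...]
[-1.2   0.93  1.22  1.34 -0.87  1.44 -1.77] clr 0.132 lim 0.06
(0.559, 0.061, 0.1) 0 7 [-1.11  0.81  1.3   1.8  -0.83  1.23 -1.31] clr 0.143 lim -0.02
-- -120 0.41 -250
(0.34, 0.65, 0.13) -120 12 [-0.96  0.64 -0.31  1.26  0.19  1.27 -1.96] clr 0.192 lim 0.58
(0.29, 0.11, 0.41) 11 14 [-0.61 -0.41  0.06  1.82  0.02  1.72 -1.05] clr 0.141 lim 0.03
(0.28, 0.11, 0.49) 118 12 [-0.93 -0.41  0.24  1.64  0.1   1.9   0.87] clr 0.113 lim 0.03
(0.57, 0.21, 0.11) 50 11 [-0.82  0.45  0.5   1.67 -0.24  1.08  2.17] clr 0.089 lim 0.07
(0.62, 0.32, 0.16) -250 25 [-1.18  0.88  1.14  1.34 -0.79  1.4  -2.  ] clr 0.125 lim 0.14
(0.559, 0.061, 0.1) 0 7 [-1.09  0.74  1.24  1.8  -0.76  1.18 -1.55] clr 0.131 lim 0.04
```

drive_tool --series '[[[0.3, 0.4, -0.1], -10.5], [[0.3, 0.4, -0.1], -10.5], [[0.3, 0.4, -0.1], -10.5], [[0.3, 0.4, -0.1], -10.5], [[0.3, 0.4, -0.1], -10.5], [[0.3, 0.4, -0.1], -10.5], [[0.3, 0.4, -0.1], -10.5], [[0.3, 0.4, -0.1], -10.5], [[0.3, 0.4, -0.1], -10.5], [[0.3, 0.4, -0.1], -10.5]]'

```text
time: 9.1
ee_pos: [0.3407, 0.6459, 0.134]
eef_rot: [0.845, 0.535, -0.0, 0.0]
ft_force: [0.2, -0.5, -0.6]
width: 0.0008
grip_force: 0.0
```

drive_tool --series '[[[-0.4, -4.5, 2.3], 1], [[-0.4, -4.5, 2.3], 1], [[-0.4, -4.5, 2.3], 1], [[-0.4, -4.5, 2.3], 1], [[-0.4, -4.5, 2.3], 1], [[-0.4, -4.5, 2.3], 1], [[-0.4, -4.5, 2.3], 1], [[-0.4, -4.5, 2.3], 1], [[-0.4, -4.5, 2.3], 1], [[-0.4, -4.5, 2.3], 1]]'

```text
time: 10.35
ee_pos: [0.2999, 0.1943, 0.3653]
eef_rot: [0.793, 0.609, 0.0, -0.0]
ft_force: [1.1, -0.5, 0.2]
width: 0.0004
grip_force: 0.0
```

```bash
python3 - <<'E'
from bench import r
from resim import *
s=r.read_state();q=np.array(s['joint_positions']);print(q.round(3),s['ee_pos'],s['ft_force'],fkj(q,.31)[0])
sim(q,[((.29,.11,.41),2),((.28,.11,.49),118),((.57,.30,.12),55),((.58,.30,.13),-200),((.559,.061,.10),0)])
E
```

```text
[-0.566 -0.3   -0.103  1.847 -0.031  1.593 -0.926] [0.29994548 0.19425195 0.36527184] [ 1.10147919 -0.46779273  0.19294077] [0.29860444 0.19398187 0.36556267]
(0.29, 0.11, 0.41) 2 4 [-0.53 -0.4   0.02  1.82  0.01  1.72 -0.74] clr 0.128 lim 0.04
(0.28, 0.11, 0.49) 118 12 [-0.84 -0.4   0.19  1.64  0.08  1.9   1.19] clr 0.113 lim 0.04
(0.57, 0.3, 0.12) 55 12 [-0.8   0.48  0.32  1.56 -0.16  1.13  2.35] clr 0.114 lim 0.08
(0.58, 0.3, 0.13) -200 20 [-1.14  0.65  0.87  1.52 -0.52  1.21 -0.89] clr 0.159 lim 0.35
(0.559, 0.061, 0.1) 0 6 [-0.96  0.53  0.98  1.8  -0.49  1.08 -0.5 ] clr 0.095 lim 0.30
```

drive_tool --series '[[[-0.5, -4.2, 2.2], 1], [[-0.5, -4.2, 2.2], 1], [[-0.1, 0, 0.7], 10], [[-0.1, 0, 0.7], 10], [[-0.1, 0, 0.7], 10], [[-0.1, 0, 0.7], 10], [[-0.1, 0, 0.7], 10], [[-0.1, 0, 0.7], 10], [[-0.1, 0, 0.7], 10], [[-0.1, 0, 0.7], 10]]'

```text
time: 11.6
ee_pos: [0.2821, 0.1117, 0.4647]
eef_rot: [0.196, 0.981, 0.0, 0.0]
ft_force: [0.1, 0.8, -0.0]
width: 0.0005
grip_force: 0.0
```

drive_tool --series '[[[-0.1, 0, 0.6], 10], [[-0.1, 0, 0.6], 10], [[0, 0, 0.6], 10], [[0, 0, 0.6], 10], [[2.6, 1.7, -3.4], 5], [[2.6, 1.7, -3.4], 5], [[2.6, 1.7, -3.4], 5], [[2.6, 1.7, -3.4], 5], [[2.6, 1.7, -3.4], 5], [[2.6, 1.7, -3.4], 5]]'

```text
time: 12.85
ee_pos: [0.4371, 0.2142, 0.2835]
eef_rot: [-0.401, 0.916, 0.0, 0.0]
ft_force: [0.2, 0.1, 0.1]
width: 0.0007
grip_force: 0.0
```

```bash
python3 - <<'E'
from bench import r
from resim import *
s=r.read_state();q=np.array(s['joint_positions']);print(q.round(3),s['ee_pos'],s['ft_force'],fkj(q,.31)[0])
for b in(-200,-250):sim(q,[((.57,.30,.12),20),((.60,.30,.13),b),((.559,.061,.10),0)])
E
```

```text
[-1.153 -0.027  0.6    1.777  0.015  1.386  1.839] [0.43712102 0.21423522 0.28347512] [0.24950905 0.06097061 0.12705482] [0.42714333 0.20433397 0.28331187]
(0.57, 0.3, 0.12) 20 6 [-0.97  0.53  0.56  1.56 -0.31  1.14  2.41] clr 0.118 lim 0.13
(0.6, 0.3, 0.13) -200 20 [-1.21  0.84  1.12  1.46 -0.77  1.32 -0.78] clr 0.187 lim 0.16
(0.559, 0.061, 0.1) 0 6 [-1.09  0.71  1.22  1.8  -0.73  1.17 -0.38] clr 0.131 lim 0.06
(0.57, 0.3, 0.12) 20 6 [-0.97  0.53  0.56  1.56 -0.31  1.14  2.41] clr 0.118 lim 0.13
(0.6, 0.3, 0.13) -250 25 [-1.25  0.94  1.24  1.46 -0.89  1.38 -1.59] clr 0.187 lim 0.04
(0.559, 0.061, 0.1) 0 6 [-1.12  0.83  1.32  1.8  -0.85  1.24 -1.16] clr 0.149 lim -0.04
```

drive_tool --series '[[[2.6, 1.7, -3.3], 2], [[2.6, 1.7, -3.3], 2], [[2.6, 1.7, -3.3], 2], [[2.6, 1.7, -3.3], 2], [[2.6, 1.7, -3.2], 2], [[0, 0, 0], -10], [[0, 0, 0], -10], [[0, 0, 0], -10], [[0, 0, 0], -10], [[0, 0, 0], -10]]'

```text
time: 14.1
ee_pos: [0.5663, 0.2988, 0.1203]
eef_rot: [-0.059, 0.998, -0.0, 0.0]
ft_force: [1.0, 0.4, 0.8]
width: 0.0005
grip_force: 0.0
```

drive_tool --series '[[[0, 0, 0], -10], [[0, 0, 0], -10], [[0, 0, 0], -10], [[0, 0, 0], -10], [[0, 0, 0], -10], [[0, 0, 0], -10], [[0, 0, 0], -10], [[0, 0, 0], -10], [[0, 0, 0], -10], [[0, 0, 0], -10]]'

```text
time: 15.35
ee_pos: [0.5663, 0.299, 0.1203]
eef_rot: [0.727, 0.687, 0.0, 0.0]
ft_force: [-0.2, -0.6, 0.7]
width: 0.0003
grip_force: 0.0
```

```bash
python3 - <<'E'
from bench import r
from resim import *
s=r.read_state();q=np.array(s['joint_positions']);print(q.round(3),s['ee_pos'],s['eef_rot'],s['ft_force'],fkj(q,.31)[0])
for b in(0,-30):sim(q,[((.57,.30,.12),b),((.559,.061,.10),0),((.559,.061,.067),0)])
E
```

```text
[-1.321  0.735  1.13   1.602 -0.691  1.256 -0.123] [0.56625642 0.29901834 0.1203225 ] [7.26697683e-01 6.86957372e-01 5.36832989e-05 2.10856484e-04] [-0.15617929 -0.56653183  0.65985842] [0.55035536 0.2896556  0.13316661]
(0.57, 0.3, 0.12) 0 4 [-1.27  0.78  1.09  1.55 -0.72  1.26 -0.12] clr 0.248 lim 0.16
(0.559, 0.061, 0.1) 0 6 [-1.07  0.67  1.18  1.8  -0.68  1.15  0.28] clr 0.123 lim 0.10
(0.559, 0.061, 0.067) 0 4 [-1.03  0.71  1.13  1.82 -0.72  1.09  0.31] clr 0.097 lim 0.12
(0.57, 0.3, 0.12) -30 4 [-1.3   0.84  1.17  1.55 -0.79  1.29 -0.6 ] clr 0.248 lim 0.11
(0.559, 0.061, 0.1) 0 6 [-1.09  0.74  1.24  1.8  -0.76  1.18 -0.19] clr 0.134 lim 0.04
(0.559, 0.061, 0.067) 0 4 [-1.06  0.77  1.19  1.82 -0.8   1.13 -0.17] clr 0.109 lim 0.05
```

drive_tool --series '[[[-0.1, -2.4, 0], 0], [[-0.1, -3.4, -0.2], 0], [[-0.1, -3.6, -0.2], 0], [[-0.1, -3.6, -0.2], 0], [[-0.1, -3.6, -0.2], 0], [[-0.1, -3.2, -0.2], 0], [[-0.1, -2.4, -0.2], 0], [[0, -1.6, -0.2], 0], [[0, 0, 0], 0], [[0, 0, 0], 0]]'

```text
time: 16.6
ee_pos: [0.5591, 0.0619, 0.1062]
eef_rot: [0.724, 0.689, 0.0, -0.0]
ft_force: [-0.1, 0.6, 0.0]
width: 0.0005
grip_force: 0.0
```

```bash
python3 - <<'E'
from bench import r,vision
from h import *
s=r.read_state();print(np.round(s['joint_positions'],3),s['ee_pos'],s['ft_force'])
a=vision.camera("wrist");b=vision.camera("scene")
p=np.array(s['ee_pos'])+[0,0,-.019];print("tip in scene",proj(b,p),"disc pred",proj(b,np.array([.559,.061,.056])))
im=np.zeros((600,800,3),np.uint8);im[:400,:640]=a["color"][:,:,::-1]
im[400:,:]=cv2.resize(b["color"][140:300,140:480,::-1],(800,376))[120:320]
im[:400,:640]=a["color"][:,:,::-1]
cv2.imwrite("pics/near.png",im)
E
```

```text
[-1.102  0.598  1.194  1.83  -0.612  1.146  0.254] [0.55912878 0.06186379 0.1062362 ] [-0.06324981  0.55465742  0.03760669]
tip in scene [237.33755057 222.62113155] disc pred [239.38556938 236.9983631 ]
```

View pics/near.png

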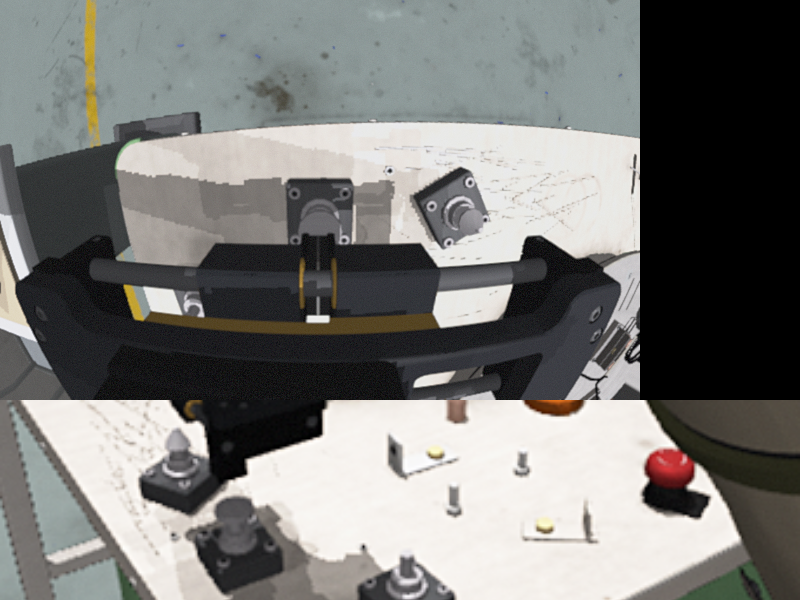

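The wrist view shows the disc at about (321,215), directly under the closed fingertips at column 318, and no force reads yet. The press can go ahead.

drive_tool --series '[[[0, -0.1, -1.0], 0], [[0, 0, -1.0], 0], [[0, 0, -0.7], 0], [[0, 0, -0.2], 0], [[0, 0, -0.2], 0], [[0, 0, -0.2], 0], [[0, 0, -0.2], 0], [[0, 0, -0.2], 0], [[0, 0, -0.2], 0], [[0, 0, 0], 0]]'

```text
time: 17.95
ee_pos: [0.5591, 0.0599, 0.0673]
eef_rot: [0.725, 0.689, 0.0, 0.0]
ft_force: [-0.9, -0.1, 4.5]
width: 0.0004
grip_force: 2.4
```

```bash
python3 -c "
from bench import r
s=r.read_state();print(s['joint_positions'],s['ee_pos'],s['ft_force'],s['torque'])"
```

```text
[-1.05830544  0.64098303  1.13575005  1.85884534 -0.66138283  1.08189869
  0.28627196] [0.55912577 0.05985309 0.06734328] [-0.91377714 -0.07429734  4.4772276 ] [-0.19456136  0.21663827  0.04583896]
```

The force is 4.5 N and the height puts travel near 7.5 mm. I'll go 1 mm deeper for margin, hold, then release.

drive_tool --series '[[[0, 0, -0.1], 0], [[0, 0, 0], 0], [[0, 0, 0], 0], [[0, 0, 0], 0], [[0, 0, 0], 0], [[0, 0, 0], 0], [[0, 0, 0], 0], [[0, 0, 0], 0], [[0, 0, 0], 0], [[0, 0, 0], 0]]'

```text
time: 19.2
ee_pos: [0.5591, 0.0599, 0.0664]
eef_rot: [0.725, 0.689, 0.0, 0.0]
ft_force: [-2.4, -0.3, 4.4]
width: 0.0004
grip_force: 2.6
```

drive_tool --series '[[[0, 0, 0], 0], [[0, 0, 0], 0], [[0, 0, 0], 0], [[0, 0, 0], 0], [[0, 0, 0], 0], [[0, 0, 0], 0], [[0, 0, 0], 0], [[0, 0, 0.4], 0], [[0, 0, 0.5], 0], [[0, 0, 0.6], 0]]'

```text
time: 20.45
ee_pos: [0.5588, 0.0601, 0.0814]
eef_rot: [0.725, 0.689, -0.0, -0.0]
ft_force: [0.2, -0.9, -0.0]
width: 0.0003
grip_force: 0.0
```

drive_tool --series '[[[0, 0, 0.8], 0], [[0, 0, 1.2], 0], [[0, 0.6, 1], 0], [[0, 1.5, 0.6], 0], [[0.1, 2.5, 0.4], 0], [[0.1, 3.2, 0.2], 0], [[0.1, 3.2, 0.2], 0], [[0.1, 2.5, 0.2], 0], [[0.1, 1.5, 0], 0], [[0, 0, 0], 0]]'

```text
time: 21.7
ee_pos: [0.5637, 0.2112, 0.127]
eef_rot: [0.724, 0.69, -0.0, 0.0]
ft_force: [0.0, -0.5, -1.5]
width: 0.0006
grip_force: 0.0
```

```bash
python3 - <<'E'
from bench import r,vision
from h import *
s=r.read_state();print(s['time'],np.round(s['joint_positions'],3),s['ee_pos'],s['ft_force'])
a=vision.camera("scene")["color"];o=pickle.load(open("d.pkl","rb"))["scene"]["color"]
f=lambda c:cv2.resize(c[190:300,190:340,::-1],(400,293),interpolation=cv2.INTER_CUBIC)
cv2.imwrite("pics/end.png",np.hstack([f(o),f(a)]))
E
```

```text
21.7 [-1.28   0.659  1.177  1.705 -0.645  1.226  0.008] [0.56373348 0.21119161 0.127043  ] [ 0.03205811 -0.54356689 -1.45550971]
```

View pics/end.png

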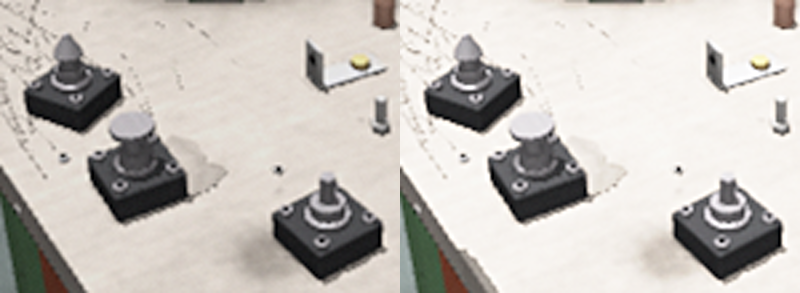

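In the before/after crops the disc is fully up again at about (132,125) and (532,125), and no block has shifted. The hand is 15 cm clear.

```bash
python3 -c "
from bench import r
print(r.close_job())"
```

```text
the job is handed in; nothing more can be done
None
```

The disc pin was pressed about 8 mm (from the tool height), held about two seconds and sprang fully back; no block shifted, the hand is about 15 cm clear, and the job was handed in at 21.7 s.

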